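# Find which way the fan's spinner cap unscrews and hold it lifted off

## Task

The fan head lies on its back to be cleaned; take the yellow spinner cap off its hub. Nobody remembers whether this one is a right- or left-handed twist-off cap, so feel which way it gives, turn it loose about a quarter turn and lift it straight up off the hub. Finish while still holding the cap in the gripper, well clear above the hub (some 7 cm of lift, stem fully out), holding still, and leave the candle glass, the candlestick and the white ring nut where they stand.

Things in the scene. Friction and masses are not known exactly. Their poses are not given: they have to be found in the camera images.
- fan: fan head fixed on a wooden cradle, lying on its back, axis upright. Cream motor can, flat grey hub (92 mm across, its face 130 mm above the table), three sea-green blades reaching 122 mm from the axis, at least 5 mm below the hub face. Origin: on the axis at table height, z up. The rotor is locked and cannot turn
- cap: yellow ribbed round spinner cap, 44 mm in diameter (46 over the ribs), 40 mm high (sides straight for the lower 30 mm), about 80 g, a white line on top along its x axis. Origin: middle of its underside, which rests on the hub face; z up. Locked at the start with its x axis along the fan's x axis (within 3 degrees)
- cap_grip (a point): point on the cap's axis 24 mm above its underside, where it is best gripped, from above, across its sides at any yaw; fingertips then clear the hub face. Driven into its stop, the cap slips round in a light (20 N) grip
- hub_face (a point): centre of the hub's face under the cap, 130 mm above the table. Quick twist-off thread: one way (clockwise or anticlockwise, differs from run to run, cannot be seen) the cap meets a hard stop after 10 to 20 degrees; the other way it turns with hardly any resistance, can be lifted from 65 degrees on and stops at about 105; 80 to 90 is best
- cap_stem (a point): lower end of the cap's steel stem, 14 mm below its underside. It carries a 28 mm cross bar along the cap's x axis, caught under lips in the hub while locked (1 to 2 mm of play upward). The cap does not rise by itself as it turns: once turned loose lift it straight up, by at least 15 mm to be out
- candle_glass: bystander: sea-green candle in a glass with a rope band, 69 mm in diameter, 85 mm high, loose. Origin: middle of its underside
- candlestick: bystander: turned grey candlestick with a short amber candle, foot 68 mm in diameter, 138 mm high, loose. Origin: middle of its underside
- guard_nut: bystander: white plastic ring nut of the fan guard lying flat, 68 mm outside, 48 mm inside, 12 mm thick, loose. Origin: middle of its underside
Not all that is in view belongs to the job. There is more than one size of the cap; the job needs the middle-sized.

How it is judged:
By the outcome, as a careful person would: the job done as asked, in the order asked, and still so for the second after the job is handed in, while the arm keeps its last pose, push and grip.
It also fails if it takes over 38 s, if anything falls off the work surface, if the arm or the gripper's body presses on something with over 40 N, if the wrist force passes 120 N, or if a joint passes its speed limit or range.

## Robot

A 6-joint arm with a two-finger parallel gripper is mounted at the origin on the work surface. World frame = base frame: x ahead of the robot, y to its left, z up, the work surface at z = 0. Lengths are in m, angles in degrees, forces in N, time in s.
With the tool pointing down it reaches from about 0.25 to 0.775 m from the base axis. Payload 4 kg.
Tool frame: the origin (TCP) lies midway between the tips of the shut fingers; the grasp point (between the pads) lies 19 mm behind it; z points along the fingers, y is the direction in which the jaws open and shut (so a half turn about z gives the same grasp; the last joint's range is limited). The gripper opens to 85 mm and grips with 20 to 120 N. Pads are 22 mm wide; open, the fingers measure 114 mm over their backs; the gripper's body (76 mm by 85 mm) begins 54 mm behind the grasp point. The pads swing forward as they close: fully open they stand 13 mm farther back than shut.
Start: joints at [-83.027, 4.996, 78.535, -0, 96.463, -5.907], TCP at [0.123, -0.536, 0.231] pointing down, gripper open.
Joint ranges: [-177.83, 177.83], [-43.37, 116.18], [15.69, 146.23], [-61.86, 241.86], [9.47, 152.12], [-147.06, 147.06]. Speed limits (degrees/s): [159.86, 159.86, 180, 180, 180, 180].

## Interface

Orientations are given as a 3x3 rotation matrix whose columns are the frame's x, y, z axes.
In Python, from workcell import r gives the robot as it stands.
- The arm moves only by the shell command python3 -m handwheel 'ROWS'. ROWS is text: rows parted by semicolons, each of 7 numbers parted by spaces: the shift along the tool's x, y, z in mm, then the turn, a rotation vector about the tool's x, y, z in degrees, then the finger opening in mm, from 0 to 85.4. In form: dx dy dz rx ry rz jaw; .... A call has 1 to 20 rows; each row shifts and turns the commanded pose from where the row before left it, along the tool's axes as they then stand; what a row does not reach is not made up. A row lasts 1/10 s, in which the tool goes at most 50 mm and 8.59 degrees, less where a joint would pass 70% of its speed; a pose out of reach is approached as far as the arm can. A call is refused whole if a number of a shift passes 50 or a number of a turn 8.59, either way. A call with a gripper value outside its range is refused whole. The fingers move at their own pace and stop on an object; the grip force is fixed at half the most. Time passes only in rows, so rows that do not move let the fingers close. It gives the time, the measured TCP pose, the force and the opening at its end, in the units of the state.
- r.get_obs(): the state, without advancing time (a new reading comes with each control period).
- r.get_image(name): name is "side" or "top" or "wrist"; returns a dict with "image" (420x560x3 uint8, blue, green, red), "fx", "fy", "cx", "cy" (pixels), "dist" ([k1, k2, p1, p2, k3] as OpenCV has them; the pictures are not rectified), "cam_to_world" (4x4, takes a point from camera to world coordinates). Camera axes: x right, y down, z forward; pixel columns grow to the right and rows downward; lengths in m; the calibration is good to about 2 mm. A picture is of the moment at which its call begins. There is no depth.
- r.finish_job(): hands the job in, once; it reports no verdict.
Trained networks look in the newest picture that a camera, given by its name, has taken for a name from the list of things; names that differ only in an ending like _2 or _b are one class to them, and where a whole thing is asked for, a point or a joint stands for the part that bears it (a point fixed in the world has none). Each returns a list of dicts, best first, with "conf" (0 to 1); they miss things now and then, are a little off and sometimes report something else, mostly with a low value. They report only what shows in the picture. A call takes as long as a camera call. They do not tell look-alikes from the thing itself.
- r.search_frame(query, camera): "bbox" ([left, top, width, height] in pixels, round what is visible of it).
The state is a dict: "time_s": time; "qpos": joint angles; "qvel": joint speeds; "tau": joint torques, N m; "tool_pos": TCP position; "ee_rot": TCP orientation; "wrist_force": force on the tool from outside, world axes, zero at the start; "wrist_torque": the same for the moment, N m; "gripper_width": opening from 0.0 (shut) to 1.0 (fully open).
Only numpy, scipy, OpenCV 4.12 (cv2) and the standard library are available. Lean on these libraries where they do the work, as an engineer would, in place of code of your own. Each camera call takes 0.05 s, during which the arm holds its last target. There are 200 camera calls.

## Working session

There is one attempt and no reset: what is moved stays moved. The work goes in short steps, Python scripts to look and compute and a shell command to move; the robot and the scene stay as the last step left them, time stands still between calls to the robot, and variables do not carry over. Pictures are saved under pics/ and viewed, about 8 in all and at most 12, crops included, and the job is handed in when it is done.

```bash
mkdir -p pics
cat > h.py <<'E'
import numpy as np, cv2
from workcell import r
def K(d): return np.array([[d["fx"],0,d["cx"]],[0,d["fy"],d["cy"]],[0,0,1.]]),np.array(d["dist"],float)
def ray(d,uv):
    k,D=K(d); p=cv2.undistortPoints(np.array([[uv]],float),k,D)[0,0]
    T=np.array(d["cam_to_world"]); return T[:3,3],T[:3,:3]@np.array([p[0],p[1],1])
def onz(d,uv,z):
    o,v=ray(d,uv); return o+v*(z-o[2])/v[2]
def proj(d,P):
    k,D=K(d); T=np.linalg.inv(np.array(d["cam_to_world"])); rv,_=cv2.Rodrigues(T[:3,:3])
    return cv2.projectPoints(np.array(P,float).reshape(-1,1,3),rv,T[:3,3],k,D)[0].reshape(-1,2)
E
python3 - <<'E'
from h import *
o=r.get_obs();print(o["time_s"],o["tool_pos"],o["ee_rot"],o["gripper_width"])
ims=[]
for c in("top","side"):
    d=r.get_image(c);cv2.imwrite(f"pics/{c}0.png",d["image"]);print(c,np.round(d["cam_to_world"],3).tolist())
    for q in("cap","fan","candle_glass","candlestick","guard_nut"):
        for b in r.search_frame(q,c)[:4]:
            x,y,w,h=b["bbox"];print(c,q,np.round(b["bbox"]),round(b["conf"],2),np.round(onz(d,(x+w/2,y+h/2),.15 if q in("cap","fan") else .03),3))
E
```

```text
0.0 [ 0.12252924 -0.53566219  0.23013676] [[ 9.74837575e-01  2.22916166e-01 -2.91135761e-04]
 [ 2.22916257e-01 -9.74835084e-01  2.21376684e-03]
 [ 2.09675063e-04 -2.22296200e-03 -9.99997507e-01]] 0.999956685649245
top [[-0.009, -0.995, 0.1, 0.41], [-1.0, 0.007, -0.019, 0.013], [0.018, -0.1, -0.995, 1.249], [0.0, 0.0, 0.0, 1.0]]
top cap [252. 160.  23.  22.] 0.93 [0.598 0.03  0.15 ]
top cap [167. 175.  30.  28.] 0.72 [0.563 0.2   0.15 ]
top cap [316. 178.  13.  14.] 0.7 [ 0.567 -0.092  0.15 ]
top fan [206. 128.  98.  99.] 0.69 [0.584 0.047 0.15 ]
top candle_glass [404. 166.  34.  30.] 0.88 [ 0.593 -0.336  0.03 ]
top candle_glass [207. 130.  98. 101.] 0.66 [0.598 0.05  0.03 ]
top candlestick [407. 224.  38.  28.] 0.59 [ 0.462 -0.342  0.03 ]
top guard_nut [126. 204.  30.  27.] 0.67 [0.513 0.316 0.03 ]
top guard_nut [206. 131.  97.  98.] 0.57 [0.598 0.055 0.03 ]
side [[-0.67, -0.544, 0.506, -0.236], [-0.743, 0.49, -0.456, 0.692], [-0.0, -0.681, -0.732, 1.196], [0.0, 0.0, 0.0, 1.0]]
side cap [245. 178.  15.  19.] 0.85 [0.586 0.034 0.15 ]
side cap [196. 243.  21.  23.] 0.72 [0.483 0.267 0.15 ]
side cap [284. 192.  10.   9.] 0.64 [ 0.491 -0.015  0.15 ]
side fan [213. 169.  82.  74.] 0.83 [0.529 0.075 0.15 ]
side fan [245. 178.  15.  18.] 0.6 [0.586 0.032 0.15 ]
side candle_glass [325. 137.  31.  35.] 0.67 [ 0.601 -0.349  0.03 ]
side candlestick [358. 151.  18.  42.] 0.48 [ 0.492 -0.352  0.03 ]
side guard_nut [174. 279.  29.  26.] 0.73 [0.499 0.326 0.03 ]
```

View pics/top0.png

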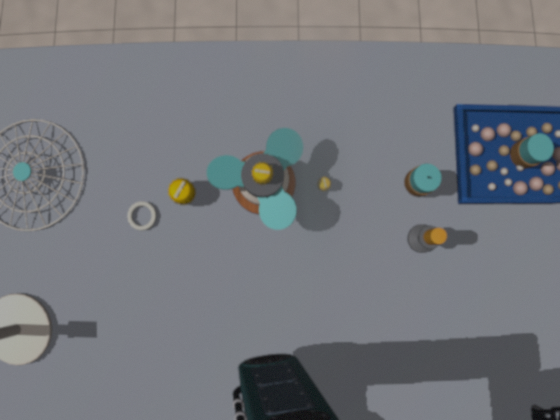

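View pics/side0.png

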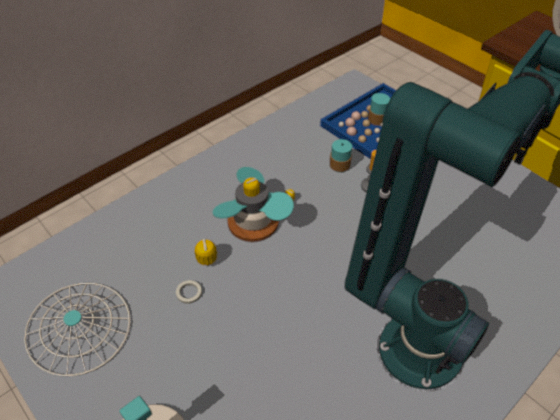

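The cap to take is the one on the hub: top (262,172), side (252,186), about (0.593, 0.03). The loose caps at top (181,190) and (324,184) are decoys. I'll swing over at a raised height.

```bash
python3 -m handwheel '0 0 -40 0 0 0 85; 30 0 -40 0 0 -3 85; 48 0 0 0 0 -5 85; 48 0 0 0 0 -5 85; 48 0 0 0 0 -5 85; 48 0 0 0 0 -5 85; 48 0 0 0 0 -5 85; 48 0 0 0 0 -5 85; 48 0 0 0 0 -5 85; 48 0 0 0 0 -5 85; 48 0 0 0 0 -5 85; 48 0 0 0 0 -5 85; 48 0 0 0 0 -5 85; 48 0 0 0 0 -5 85; 48 0 0 0 0 -5 85; 48 0 0 0 0 -5 85; 48 0 0 0 0 -5 85; 20 20 0 0 0 -2 85; 0 20 0 0 0 0 85; 0 0 0 0 0 0 85'
python3 - <<'E'
from h import *
o=r.get_obs();print(o["time_s"],o["tool_pos"],np.round(o["ee_rot"],3).tolist(),np.round(o["qpos"],1),o["wrist_force"])
d=r.get_image("wrist");cv2.imwrite("pics/w1.png",d["image"]);print(np.round(d["cam_to_world"],3).tolist())
for b in r.search_frame("cap","wrist")[:4]:
    x,y,w,h=b["bbox"];print(np.round(b["bbox"]),round(b["conf"],2),onz(d,(x+w/2,y+h/2),.155))
E
```

```text
time_s: 2.6
tool_pos: [0.6154, 0.0127, 0.3099]
ee_rot: [[-0.052, 0.999, -0.001], [0.999, 0.052, -0.0], [-0.0, -0.001, -1.0]]
wrist_force: [0.4, -1.1, -0.2]
gripper_width: 0.992
2.6 [0.61539077 0.01270547 0.30992087] [[-0.052, 0.999, -0.001], [0.999, 0.052, -0.0], [-0.0, -0.001, -1.0]] [ -4.1  13.6  59.9  -0.  106.6  -7.1] [ 0.42948448 -1.12107146 -0.17782791]
[[0.999, 0.052, 0.014, 0.613], [0.054, -0.961, -0.272, 0.082], [-0.001, 0.272, -0.962, 0.452], [0.0, 0.0, 0.0, 1.0]]
[247. 237.  25.  27.] 0.91 [ 0.59716128 -0.05044573  0.155     ]
[236. 139.  49.  51.] 0.69 [0.59492372 0.03498864 0.155     ]
[228.   3.  51.  17.] 0.69 [0.58420337 0.16347758 0.155     ]
```

View pics/w1.png

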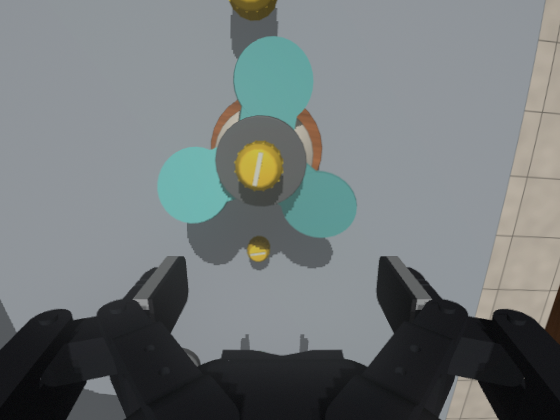

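Wrist view: cap on the hub at (260,165), hub disc centred about (261,161), small decoy at (259,249). I'll centre over the hub and come down to look again.

```bash
python3 -m handwheel '23 -21 0 0 0 0 85; 0 0 40 0 0 0 85; 0 0 40 0 0 0 85; 0 0 20 0 0 0 85; 0 0 0 0 0 0 85; 0 0 0 0 0 0 85'
python3 - <<'E'
from h import *
o=r.get_obs();p=np.array(o["tool_pos"]);R=np.array(o["ee_rot"]);print(p)
d=r.get_image("wrist");im=d["image"];cv2.imwrite("pics/w2.png",im)
for b in r.search_frame("cap","wrist")[:3]:
    x,y,w,h=b["bbox"];print(np.round(b["bbox"]),round(b["conf"],2),onz(d,(x+w/2,y+h/2),.155))
hsv=cv2.cvtColor(im,cv2.COLOR_BGR2HSV);m=cv2.inRange(hsv,(18,120,60),(35,255,255))
n,l,s,c=cv2.connectedComponentsWithStats(m)
for i in range(1,n):
    if s[i,4]>150: print(s[i],c[i])
# fit: silhouette of the model cap to the bbox
from scipy.optimize import least_squares
i=max(range(1,n),key=lambda i:s[i,4]); B=np.array([s[i,0],s[i,1],s[i,0]+s[i,2],s[i,1]+s[i,3]])
a=np.linspace(0,2*np.pi,60)
def bb(q):
    P=np.vstack([np.c_[q[0]+.0225*np.cos(a),q[1]+.0225*np.sin(a),0*a+z] for z in(.13,.16)]); u=proj(d,P); return np.r_[u.min(0),u.max(0)]
f=least_squares(lambda q:bb(q)-B,[.595,.035],x_scale=.01,diff_step=1e-4);print(f.x,f.fun,"tool shift mm",1e3*R.T@(np.r_[f.x,p[2]]-p))
E
```

```text
time_s: 3.3
tool_pos: [0.5918, 0.0328, 0.2123]
ee_rot: [[-0.049, 0.999, 0.001], [0.999, 0.049, -0.0], [-0.0, 0.001, -1.0]]
wrist_force: [-0.3, 0.2, 0.4]
gripper_width: 0.997
[0.59176309 0.0327506  0.21226809]
[250. 178.  69.  77.] 0.77 [0.59403337 0.0374955  0.155     ]
[258. 283.  28.  34.] 0.69 [ 0.58840405 -0.02417345  0.155     ]
[240.   2.  57.  16.] 0.63 [0.57854267 0.15788576 0.155     ]
[243   0  52  15 553] [268.82278481   5.7124774 ]
[ 250  182   70   74 3605] [284.03023578 217.98557559]
[260 289  27  27 484] [272.74586777 302.11570248]
[0.59464311 0.03365198] [-0.40371033 -1.33570318  0.40421159  1.35822239] tool shift mm [7.58895209e-01 2.92079963e+00 1.82021981e-03]
```

View pics/w2.png

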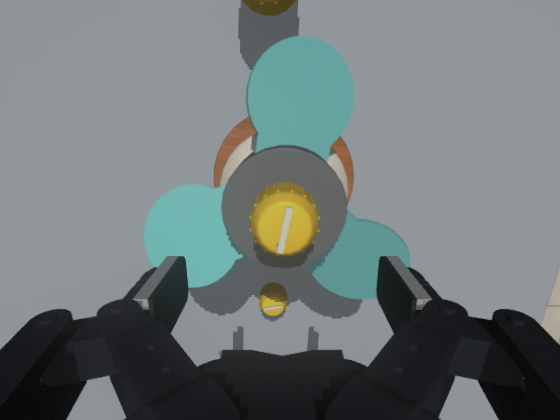

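Cap at (285,219) px, well between the fingers; fitted position (0.5946, 0.0337). Next: 1 mm in x, 3 mm in y, down 79 mm, then close.

```bash
python3 -m handwheel '1 3 20 0 0 0 85; 0 0 20 0 0 0 85; 0 0 20 0 0 0 85; 0 0 12 0 0 0 85; 0 0 7 0 0 0 85; 0 0 0 0 0 0 85; 0 0 0 0 0 0 85' && python3 -m handwheel '0 0 0 0 0 0 60; 0 0 0 0 0 0 50; 0 0 0 0 0 0 40; 0 0 0 0 0 0 35; 0 0 0 0 0 0 35; 0 0 0 0 0 0 35;0 0 0 0 0 0 35'
python3 - <<'E'
from h import *
o=r.get_obs();print(o["wrist_force"],o["wrist_torque"],o["gripper_width"]*85.4,o["qpos"])
d=r.get_image("wrist");cv2.imwrite("pics/w3.png",d["image"])
E
```

```text
time_s: 4.1
tool_pos: [0.5957, 0.0345, 0.1336]
ee_rot: [[-0.05, 0.999, 0.002], [0.999, 0.05, -0.0], [-0.0, 0.002, -1.0]]
wrist_force: [0.1, 0.7, 0.6]
gripper_width: 0.998
time_s: 4.8
tool_pos: [0.5943, 0.0346, 0.1333]
ee_rot: [[-0.05, 0.999, -0.001], [0.999, 0.05, -0.0], [-0.0, -0.001, -1.0]]
wrist_force: [-4.7, 0.9, 4.5]
gripper_width: 0.499
[-4.74929     0.92283893  4.48412735] [0.00171124 0.81444509 0.07411157] 42.64423111231502 [-2.11584177e+00  1.29374902e+01  8.06874903e+01 -1.57019117e-02
  8.64317872e+01 -4.99921181e+00]
```

View pics/w3.png

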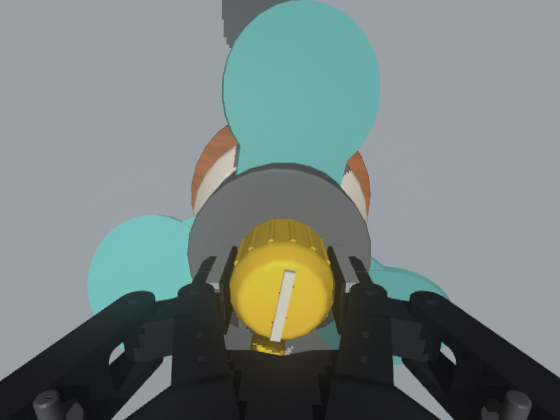

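The cap sits between the pads (centre 282,285), opening 43 mm, with only small side force. Now I'll feel one way: tool +z, which is clockwise seen from above.

```bash
s(){ python3 -c "
from h import *
o=r.get_obs();print('F',np.round(o['wrist_force'],1),'T',np.round(o['wrist_torque'],2),'j6',round(o['qpos'][5],1),'tau6',round(o['tau'][5],2))"; }
python3 -m handwheel '0 0 0 0 0 2 35; 0 0 0 0 0 2 35; 0 0 0 0 0 2 35; 0 0 0 0 0 0 35' >/dev/null; s
python3 -m handwheel '0 0 0 0 0 2 35; 0 0 0 0 0 2 35; 0 0 0 0 0 0 35' >/dev/null; s
python3 -m handwheel '0 0 0 0 0 2 35; 0 0 0 0 0 0 35' >/dev/null; s
python3 -m handwheel '0 0 0 0 0 2 35; 0 0 0 0 0 0 35'; s
```

```text
F [-5.9  0.2  6.3] T [0.15 1.06 0.05] j6 1.0 tau6 0.12
F [-7.4  1.7  6.9] T [0.19 1.18 0.04] j6 5.0 tau6 0.15
F [-6.9  2.1  6.7] T [0.19 1.21 0.18] j6 7.0 tau6 0.3
time_s: 5.95
tool_pos: [0.5936, 0.0353, 0.1333]
ee_rot: [[0.192, 0.981, -0.003], [0.981, -0.192, 0.001], [0.0, -0.003, -1.0]]
wrist_force: [-8.0, 1.8, 6.2]
gripper_width: 0.498
F [-8.   1.8  6.2] T [0.16 1.17 0.37] j6 9.0 tau6 0.5
```

```bash
s(){ python3 -c "
from h import *
o=r.get_obs();print('F',np.round(o['wrist_force'],1),'T',np.round(o['wrist_torque'],2),'j6',round(o['qpos'][5],1),'tau6',round(o['tau'][5],2))"; }
python3 -m handwheel '0 0 0 0 0 2 35; 0 0 0 0 0 0 35' >/dev/null; s
python3 -m handwheel '0 0 0 0 0 2 35; 0 0 0 0 0 0 35' >/dev/null; s
python3 -m handwheel '0 0 0 0 0 2 35; 0 0 0 0 0 0 35'; s
```

```text
F [-6.4  1.3  6.3] T [0.18 1.15 0.61] j6 10.9 tau6 0.74
F [-7.3  1.5  6.3] T [0.1  1.15 0.92] j6 12.9 tau6 1.03
time_s: 6.55
tool_pos: [0.5937, 0.0353, 0.1333]
ee_rot: [[0.291, 0.957, -0.003], [0.957, -0.291, 0.0], [-0.001, -0.002, -1.0]]
wrist_force: [-5.8, 0.0, 6.3]
gripper_width: 0.494
F [-5.8  0.   6.3] T [0.09 1.11 1.23] j6 14.8 tau6 1.33
```

Torque climbs steadily from about 12° (1.2 Nm at 20°), so clockwise is the stop. I'll turn back and on anticlockwise.

```bash
s(){ python3 -c "
from h import *
o=r.get_obs();print('F',np.round(o['wrist_force'],1),'T',np.round(o['wrist_torque'],2),'j6',round(o['qpos'][5],1),'tau6',round(o['tau'][5],2))"; }
python3 -m handwheel '0 0 0 0 0 -5 35; 0 0 0 0 0 -5 35; 0 0 0 0 0 -5 35; 0 0 0 0 0 -5 35; 0 0 0 0 0 0 35' >/dev/null; s
python3 -m handwheel '0 0 0 0 0 -7 35; 0 0 0 0 0 -7 35; 0 0 0 0 0 -7 35; 0 0 0 0 0 0 35'  >/dev/null; s
python3 -m handwheel '0 0 0 0 0 -7 35; 0 0 0 0 0 -7 35; 0 0 0 0 0 -7 35;  0 0 0 0 0 -7 35; 0 0 0 0 0 -7 35; 0 0 0 0 0 -7 35; 0 0 0 0 0 0 35'; s
python3 - <<'E'
from h import *
d=r.get_image("wrist");cv2.imwrite("pics/w4.png",d["image"])
E
```

```text
F [-4.7  0.7  4.8] T [-0.09  0.83  0.09] j6 -5.1 tau6 -0.25
F [-1.  -0.3  4.3] T [0.04 0.05 0.03] j6 -26.0 tau6 -0.52
time_s: 8.15
tool_pos: [0.5952, 0.0345, 0.1333]
ee_rot: [[-0.912, 0.41, 0.001], [0.41, 0.912, -0.0], [-0.001, 0.0, -1.0]]
wrist_force: [-2.1, 0.4, 5.6]
gripper_width: 0.495
F [-2.1  0.4  5.6] T [-0.02  0.39  0.07] j6 -67.9 tau6 -0.43
```

View pics/w4.png

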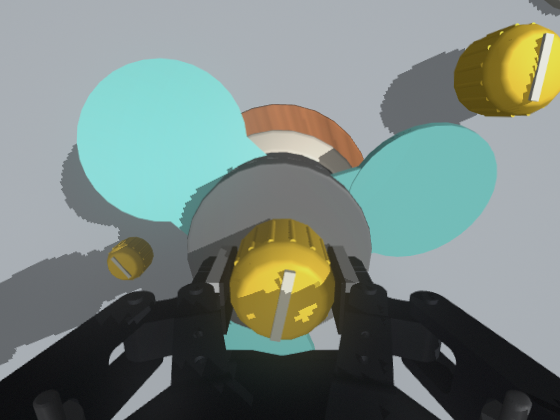

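The line on the cap is at the same angle to the fingers as before, so there was no slip and the cap has turned about 63°. 22° more, then lift.

```bash
s(){ python3 -c "
from h import *
o=r.get_obs();print('F',np.round(o['wrist_force'],1),'T',np.round(o['wrist_torque'],2),'j6',round(o['qpos'][5],1),'z',o['tool_pos'][2])"; }
python3 -m handwheel '0 0 0 0 0 -6 35; 0 0 0 0 0 -6 35; 0 0 0 0 0 -6 35; 0 0 0 0 0 -4 35; 0 0 0 0 0 0 35' >/dev/null; s
python3 -m handwheel '0 0 -2 0 0 0 35; 0 0 -2 0 0 0 35; 0 0 -2 0 0 0 35; 0 0 0 0 0 0 35'; s
```

```text
F [-4.2 -3.1  6. ] T [-0.29  0.74  0.02] j6 -89.9 z 0.13332573606793244
time_s: 9.1
tool_pos: [0.5946, 0.0348, 0.1378]
ee_rot: [[-0.999, 0.037, -0.001], [0.037, 0.999, 0.0], [0.002, 0.0, -1.0]]
wrist_force: [-2.0, 0.4, -0.9]
gripper_width: 0.49
F [-2.   0.4 -0.9] T [-0.02  0.39  0.04] j6 -90.0 z 0.13782535579346436
```

The cap lifts free: force stays about −1 N, which is the cap's own weight. Continuing up.

```bash
python3 -m handwheel '0 0 -5 0 0 0 35; 0 0 -5 0 0 0 35; 0 0 -6 0 0 0 35; 0 0 -10 0 0 0 35; 0 0 -15 0 0 0 35; 0 0 -15 0 0 0 35; 0 0 -13 0 0 0 35; 0 0 -6 0 0 0 35; 0 0 0 0 0 0 35; 0 0 0 0 0 0 35; 0 0 0 0 0 0 35; 0 0 0 0 0 0 35; 0 0 0 0 0 0 35; 0 0 0 0 0 0 35'
python3 - <<'E'
from h import *
o=r.get_obs();print(np.abs(o["qvel"]).max())
a=r.get_image("wrist")["image"];d=r.get_image("side");b=cv2.resize(d["image"][130:300,160:380],None,fx=2.45,fy=2.45)[:420]
b=np.pad(b,((0,420-b.shape[0]),(0,0),(0,0)));cv2.imwrite("pics/w5.png",cv2.resize(np.hstack([a,b]),(798,304)))
E
```

```text
time_s: 10.5
tool_pos: [0.5949, 0.0346, 0.2129]
ee_rot: [[-0.999, 0.037, -0.001], [0.037, 0.999, -0.0], [0.001, -0.0, -1.0]]
wrist_force: [0.4, 0.1, 0.3]
gripper_width: 0.493
0.16547873198197668
```

View pics/w5.png

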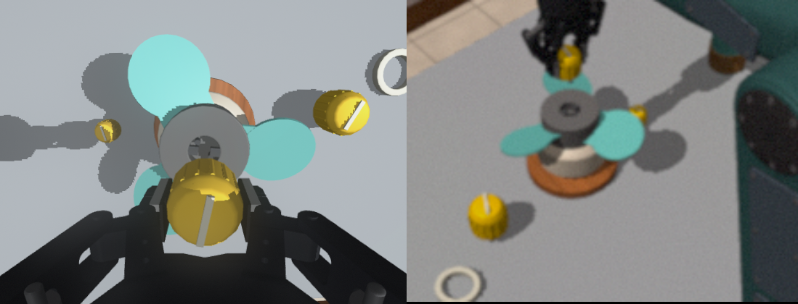

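The cap hangs in the gripper (wrist view 205,205), the hub socket is empty (205,148), and the lift is about 80 mm. Handing in.

```bash
python3 -c "
from workcell import r
print(r.finish_job())"
```

```text
the job is handed in; nothing more can be done
None
```

The cap is off the hub and held still in the gripper, about 80 mm above where it sat, and I handed the job in at about 10.6 s.

- **Which way it gave:** I gripped the cap on the hub, not the two loose look-alikes. Clockwise, seen from above, it met the stop after about 12°, with torque climbing to 1.2 Nm at 20°. It therefore loosens anticlockwise. I turned it about 85° that way from its locked position with almost no resistance, and it did not slip in the grip.
- **Last checks:** The wrist view showed the cap in the gripper, and the wrist and side views showed the hub socket empty. The wrist force was near zero, and it was under about 11 N at every reading I took. The arm was practically at rest.
- **Bystanders:** I went nowhere near the ring nut. My path passed well above the candle glass and candlestick without contact. The last wrist and side views show the ring nut still standing. I did not re-measure any of the three afterwards.

The force reading of 0.3 N after the lift did not show the cap's 0.8 N weight. That is within the sensor noise, and the pictures show the cap in the gripper.

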